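# Fill the gaps in the sample-bottle carrier and snap its hood shut

## Robot

A 7-joint arm with a two-finger parallel gripper is mounted at the origin on the work surface. World frame = base frame: x ahead of the robot, y to its left, z up, the work surface at z = 0. Lengths are in m, angles in rad, forces in N, time in s.
With the tool pointing down it reaches from about 0.4 to 0.875 m from the base axis. Payload 19.3 kg.
Tool frame: the origin (TCP) lies at the very end of the fingers, on their centre line; the grasp point (between the pads) lies 19 mm behind it; z points along the fingers, y is the line along which they close (so a half turn about z gives the same grasp; the last joint's range is limited). The gripper opens to 85 mm and grips with 20 to 120 N. Pads are 22 mm wide; open, the fingers measure 114 mm over their backs; the gripper's body (76 mm by 85 mm) begins 54 mm behind the grasp point. The pads swing forward as they close: fully open they stand 13 mm farther back than shut.
Start: joints at [1.041, 0.521, -0.036, 1.599, 0.021, 1.021, -0.113], TCP at [0.277, -0.56, 0.231] pointing down, gripper open.
Joint ranges: [-2.91, 2.91], [-0.3, 2.13], [-1.5, 1.42], [0.17, 2.43], [-1.26, 4.41], [0.16, 1.93], [-2.52, 2.52]. Speed limits (rad/s): [1.89, 1.89, 2.39, 2.39, 3.01, 3.01, 3.01].

## Interface

Orientations are given as [roll, pitch, yaw] about the fixed x, y, z axes, in that order (R = Rz(yaw) Ry(pitch) Rx(roll)).
In Python, from workcell import bot gives the robot as it stands.
- The arm moves only by the tool carry_out, never from a script. Its argument "rows" is a list that holds one entry, the list of rows, each a list of 4 numbers: the shift along the tool's x, y, z in m, then the turn about the tool's z in degrees. In form: [[[x, y, z, twist], ...]]. A call has 1 to 12 rows; each row is the pose to reach, as a shift and turn from the pose commanded when the call began, along the tool's axes at that moment; what a row does not reach only later rows make up. A row lasts 1/12 s, in which the tool goes at most 41.7 mm and 7.16 degrees, less where a joint would pass 70% of its speed; a pose out of reach is approached as far as the arm can. A call with a gripper value outside its range is refused whole. "grip" is the finger opening in m, from 0 to 0.0854, set as the call begins (left out, the last holds). The fingers move at their own pace and stop on an object; "grip_force" is the grip in N (left out, the last holds). Time passes only in rows, so rows that repeat a pose let the fingers close. It gives the time, the measured TCP pose, the force, the opening and the grip force at its end, in the units of the state.
- bot.observe(): the state, without advancing time (a new reading comes with each control period).
- bot.grab_frame(name): name is "scene" or "top"; returns a dict with "pixels" (400x640x3 uint8, red, green, blue), "K" (3x3 intrinsics, pixels), "pose" (4x4, takes a point from camera to world coordinates). Camera axes: x right, y down, z forward; pixel columns grow to the right and rows downward; lengths in m; the calibration is good to about 2 mm. A picture is of the moment at which its call begins. There is no depth.
- bot.job_done(): hands the job in; it is judged then, once.
Trained networks look in a picture, given as the dict that the camera call returned (one of the last four; its "shot" number tells which), for a name from the list of things; names that differ only in an ending like _2 or _b are one class to them, and where a whole thing is asked for, a point or a joint stands for the part that bears it (a point fixed in the world has none). Each returns a list of dicts, best first, with "conf" (0 to 1); they miss things now and then, are a little off and sometimes report something else, mostly with a low value. They report only what shows in the picture. A call takes as long as a camera call. They do not tell look-alikes from the thing itself.
- bot.look_for(picture, label): "position" ([column, row] in pixels, amid what is visible of it).
- bot.regions_of(picture, label): "region" (400x640 bool, what is visible of it) and "position" ([column, row] in pixels, amid what is visible of it).
- bot.spot_point(picture, label): "position" ([column, row] in pixels: a listed point, or the origin of a listed thing).
The state is a dict: "clock": time; "qpos": joint angles; "qd": joint speeds; "joint_efforts": joint torques, N m; "position": TCP position; "tool_rot": TCP orientation; "force": force on the tool from outside, world axes, zero at the start; "moment": the same for the moment, N m; "grip_width": finger opening in m; "finger_force": force on a finger pad.
Only numpy, scipy, OpenCV 4.12 (cv2) and the standard library are available. Lean on these libraries where they do the work, as an engineer would, in place of code of your own. Each camera call takes 0.05 s, during which the arm holds its last target. There are 200 camera calls.

## Task

Complete the bottle carrier: its two empty pockets must each get one of the two loose square bottles from the bench, while the bottles already in the carrier and the other things on the bench stay where they are. One of the loose bottles has fallen over: first stand it upright on the bench and let go of it, then take it again from above and put it into a pocket. When both bottles stand fully home in their pockets, swing the clear hood over and press its front edge down until the catch snaps and holds it shut.

Things in the scene. Friction and masses are not known exactly. Their poses are not given: they have to be found in the camera images.
- carrier: fixed grey block 190 (its x) x 132 (y) x 40 mm high. 6 square pockets, 3 along x by 2 along y, 58 mm apart, 44 mm wide, 34 mm deep (floor 6 mm above the bench), rims chamfered; 4 hold bottles, 2 are empty, which ones varies. Origin: centre of the underside, z up. Hood hinged along its +y side; mid -y side a steel bracket 34 mm wide, 72 mm high, out to y = -104 mm, with a spring catch
- pocket0 (a point): centre of the mouth of a pocket, level with the block's top, at x = -58, y = -29 mm in the carrier's frame; axes as the carrier's
- pocket1 (a point): centre of the mouth of a pocket, level with the block's top, at x = 0, y = -29 mm in the carrier's frame; axes as the carrier's
- pocket2 (a point): centre of the mouth of a pocket, level with the block's top, at x = 58, y = -29 mm in the carrier's frame; axes as the carrier's
- pocket3 (a point): centre of the mouth of a pocket, level with the block's top, at x = -58, y = 29 mm in the carrier's frame; axes as the carrier's
- pocket4 (a point): centre of the mouth of a pocket, level with the block's top, at x = 0, y = 29 mm in the carrier's frame; axes as the carrier's
- pocket5 (a point): centre of the mouth of a pocket, level with the block's top, at x = 58, y = 29 mm in the carrier's frame; axes as the carrier's
- lid (a joint): angle of the sprung hood (clear box lid, no bottom or front, 197 x 148 mm, 42 mm deep, white front strip), rad: 0 = shut, 1.9 = wide open, where its spring holds it. The catch is met at about 0.09 and takes about 10 N at the front edge to pass; below 0.02 the hood is caught, otherwise it springs open again
- lid_hinge (a point): middle of the hood's hinge axis, 70 mm to the carrier's +y from its centre and 44 mm above the bench; the axis runs along the carrier's x. Axes turn with the hood: with the hood shut they are the carrier's
- lid_press (a point): where to press: on the outer (top) face of the hood plate, mid length, 16 mm from the free front edge; 130 mm from the hinge axis along the hood -y and 45 mm along its z. With the hood shut it lies 89 mm above the bench. Axes as lid_hinge
- spare: loose bottle standing on the bench: square amber glass bottle, round white cap; body 35 x 35 x 50 mm, cap 24 mm across and 20 mm high, 74 mm tall in all, about 90 g. Origin at the centre of its base; z runs from base to cap, x and y square to the sides
- fallen: loose bottle lying on one of its flat sides on the bench: the same square amber glass bottle, round white cap; body 35 x 35 x 50 mm, cap 24 mm across and 20 mm high, 74 mm tall in all, about 90 g. Origin at the centre of its base; z runs from base to cap, x and y square to the sides. Lying, its origin is 17.5 mm above the bench
- stored0: bottle already in a pocket, to be left there: the same kind of square amber glass bottle, round white cap, 74 mm tall, cap top 80 mm above the bench. Origin at the centre of its base
- stored1: bottle already in a pocket, to be left there: the same kind of square amber glass bottle, round white cap, 74 mm tall, cap top 80 mm above the bench. Origin at the centre of its base
- stored2: bottle already in a pocket, to be left there: the same kind of square amber glass bottle, round white cap, 74 mm tall, cap top 80 mm above the bench. Origin at the centre of its base
- stored3: bottle already in a pocket, to be left there: the same kind of square amber glass bottle, round white cap, 74 mm tall, cap top 80 mm above the bench. Origin at the centre of its base
- jar: round white plastic powder jar, 80 mm across, 115 mm tall, a bystander. Origin at the centre of its base
- beaker: empty glass beaker, 66 mm across, 75 mm tall, a bystander. Origin at the centre of its base
- spatula: blue plastic spatula 170 mm long lying on the bench, a bystander. Origin under its middle, x along it
There are look-alikes about, which are no part of the job. Leave any turquoise look-alike of the stored0 alone. Leave any turquoise look-alike of the fallen alone.

How it is judged:
On the way, in this order (a step that is already met when the one before it is completed fails the run):
1. the fallen bottle stands upright on the bench, let go (angle between fallen's own z axis and vertical below 0.1 rad and height (world z) of fallen below 0.004 m and contact force between the fingers and fallen below 0.1 N and linear speed of fallen below 0.03 m/s), for 0.2 s.
2. both loose bottles stand in pockets, let go, and the hood is not shut yet ((horizontal distance between spare and pocket0 below 0.01 m or horizontal distance between spare and pocket1 below 0.01 m or horizontal distance between spare and pocket2 below 0.01 m or horizontal distance between spare and pocket3 below 0.01 m or horizontal distance between spare and pocket4 below 0.01 m or horizontal distance between spare and pocket5 below 0.01 m) and z of each of spare, fallen in the frame of carrier below 0.01 m and angle between each of spare, fallen's own z axis and vertical below 0.12 rad and (horizontal distance between fallen and pocket0 below 0.01 m or horizontal distance between fallen and pocket1 below 0.01 m or horizontal distance between fallen and pocket2 below 0.01 m or horizontal distance between fallen and pocket3 below 0.01 m or horizontal distance between fallen and pocket4 below 0.01 m or horizontal distance between fallen and pocket5 below 0.01 m) and contact force between the fingers and spare below 0.1 N and contact force between the fingers and fallen below 0.1 N and value of joint lid above 0.15 rad), for 0.1 s.
At the end, for the whole second after the job is handed in: Both loose bottles stand upright (0.12 rad) in formerly empty pockets, base within 10 mm of the pocket centre and under 10 mm above the carrier underside; the four stored bottles are upright within 15 mm of their starts; the hood is caught shut (under 0.03 rad); all bottles at rest ((horizontal distance between spare and pocket0 below 0.01 m or horizontal distance between spare and pocket1 below 0.01 m or horizontal distance between spare and pocket2 below 0.01 m or horizontal distance between spare and pocket3 below 0.01 m or horizontal distance between spare and pocket4 below 0.01 m or horizontal distance between spare and pocket5 below 0.01 m) and z of each of spare, fallen in the frame of carrier below 0.01 m and angle between each of spare, fallen, stored0, stored1, stored2, stored3's own z axis and vertical below 0.12 rad and (horizontal distance between fallen and pocket0 below 0.01 m or horizontal distance between fallen and pocket1 below 0.01 m or horizontal distance between fallen and pocket2 below 0.01 m or horizontal distance between fallen and pocket3 below 0.01 m or horizontal distance between fallen and pocket4 below 0.01 m or horizontal distance between fallen and pocket5 below 0.01 m) and distance of each of stored0, stored1, stored2, stored3 from where it was at the start of the episode below 0.015 m and value of joint lid below 0.03 rad and linear speed of each of spare, fallen, stored0, stored1, stored2, stored3 below 0.02 m/s); the robot touches nothing.
It fails at once if a stored bottle is pulled out (moved more than 30 mm) (distance of any of stored0, stored1, stored2, stored3 from where it was at the start of the episode above 0.03 m).
It fails at once if a bystander is shoved more than 40 mm or tipped over (distance of any of jar, beaker, spatula from where it was at the start of the episode above 0.04 m or angle between any of jar, beaker's own z axis and vertical above 0.5 rad).
It also fails if it takes over 72 s, if anything falls off the work surface, if the arm or the gripper's body presses on something with over 40 N, if the wrist force passes 120 N, or if a joint passes its speed limit or range.

## Working session

There is one attempt and no reset: what is moved stays moved. The work goes in short steps, Python scripts to look and compute and a tool call to move; the robot and the scene stay as the last step left them, time stands still between calls to the robot, and variables do not carry over. Pictures are saved under pics/ and viewed, at most 10 in all, crops included, and the job is handed in when it is done.

Besides the shell and the picture viewer there is one more tool, called after "Emit:" as name([rows], argument=value, ...), one row to a line, values as JSON. carry_out: Moves the arm, as the interface text tells. Its arguments: {"type":"object","properties":{"rows":{"type":"array","items":{"type":"array","items":{"type":"array","items":{"type":"number"}}}},"grip":{"type":"number"},"grip_force":{"type":"number"}},"required":["rows"]}

```bash
mkdir -p pics; cat > h.py <<'E'
import numpy as np, cv2
from workcell import bot
def proj(f,P):
    P=np.atleast_2d(P); T=np.linalg.inv(f["pose"]); c=P@T[:3,:3].T+T[:3,3]; u=c@np.array(f["K"]).T; return u[:,:2]/u[:,2:]
def back(f,px,z):
    d=f["pose"][:3,:3]@np.linalg.solve(f["K"],[px[0],px[1],1.]); o=f["pose"][:3,3]; return o+d*(z-o[2])/d[2]
def save(f,n): cv2.imwrite("pics/"+n,cv2.cvtColor(f["pixels"],cv2.COLOR_RGB2BGR))
E
python3 - <<'E'
from h import *
np.set_printoptions(precision=4,suppress=True)
print(bot.observe())
for n in("scene","top"):
    f=bot.grab_frame(n); save(f,n+"0.png"); print(n,f["pose"])
    for l in["carrier","spare","fallen","stored0","jar","beaker","spatula","lid"]:
        for r in bot.look_for(f,l): print(l,np.round(r["position"],1),round(r["conf"],2))
    for l in["pocket0","pocket1","pocket2","pocket3","pocket4","pocket5","lid_press","lid_hinge","fallen","spare","carrier"]:
        z={"p":.04,"f":.0175}.get(l[0],0.)
        for r in bot.spot_point(f,l)[:3]: print("pt",l,np.round(r["position"],1),round(r["conf"],2),back(f,r["position"],z)[:2])
E
```

```text
{'clock': 0.0, 'qpos': array([ 1.0408,  0.522 , -0.0363,  1.6   ,  0.0212,  1.0211, -0.1128]), 'qd': array([ 0.0004,  0.0012,  0.0003, -0.0008,  0.0005,  0.0018, -0.0001]), 'joint_efforts': array([ -0.0004, -92.7121,   1.9797, -36.9918,   0.0179,   0.0084,
         0.    ]), 'position': array([ 0.2772, -0.5598,  0.2307]), 'tool_rot': array([-3.1404,  0.0001,  0.4598]), 'force': array([-0.064 , -0.6116,  0.0625]), 'moment': array([0.0226, 0.0416, 0.0133]), 'finger_force': 0.0, 'grip_width': 0.08573969612839995}
scene [[-0.4305  0.7548 -0.495   1.1565]
 [ 0.9026  0.3591 -0.2375  0.1355]
 [-0.0015 -0.549  -0.8358  1.1106]
 [ 0.      0.      0.      1.    ]]
carrier [471.9 257.1] 0.97
carrier [296.5 289.3] 0.35
spare [249.5 188.5] 0.71
fallen [355.6 248.1] 0.89
fallen [321.4 214.3] 0.67
fallen [457.3 232.5] 0.45
fallen [428.3 244.7] 0.4
fallen [502.  253.8] 0.17
stored0 [476.4 203.4] 0.94
stored0 [428.3 247.2] 0.87
stored0 [435.1 226.2] 0.7
stored0 [452.5 251.8] 0.66
stored0 [457.6 233. ] 0.53
jar [294.3 288.9] 0.86
beaker [251.1 242. ] 0.94
beaker [502.6 255.2] 0.3
spatula [229.1 151.8]
[... 2279 characters left out ...]
7 0.1436]
pt pocket4 [220.  193.9] 0.95 [0.5845 0.1044]
pt pocket4 [197.4 216.1] 0.85 [0.5237 0.1644]
pt pocket4 [204.4 237.1] 0.8 [0.4667 0.1436]
pt pocket5 [220.  193.9] 0.95 [0.5845 0.1044]
pt pocket5 [197.4 216.1] 0.85 [0.5237 0.1644]
pt pocket5 [204.4 237.1] 0.8 [0.4667 0.1436]
pt lid_press [137.  217.1] 0.91 [0.5248 0.3464]
pt lid_press [223.  236.3] 0.62 [0.4702 0.1025]
pt lid_hinge [184.5 219.8] 0.61 [0.5168 0.2121]
pt fallen [218. 191.] 0.66 [0.5958 0.1156]
pt fallen [288.8 184.7] 0.62 [ 0.613  -0.0823]
pt fallen [312.7 206.3] 0.53 [ 0.552  -0.1491]
pt spare [393.6 200.3] 0.67 [ 0.5703 -0.3775]
pt spare [133.9 219.8] 0.42 [0.5172 0.3548]
pt carrier [213.1 215.6] 0.86 [0.5284 0.1319]
```

```bash
ls; ls pics
```

```text
h.py
pics
scene0.png
top0.png
```

```bash
python3 - <<'E'
import cv2
a=cv2.imread("pics/top0.png")[100:300,120:460];cv2.imwrite("pics/top0c.png",cv2.resize(a,(800,470),interpolation=cv2.INTER_CUBIC))
a=cv2.imread("pics/scene0.png")[130:330,220:560];cv2.imwrite("pics/scene0c.png",cv2.resize(a,(800,470),interpolation=cv2.INTER_CUBIC))
E
```

```text
(no output)
```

View pics/top0c.png

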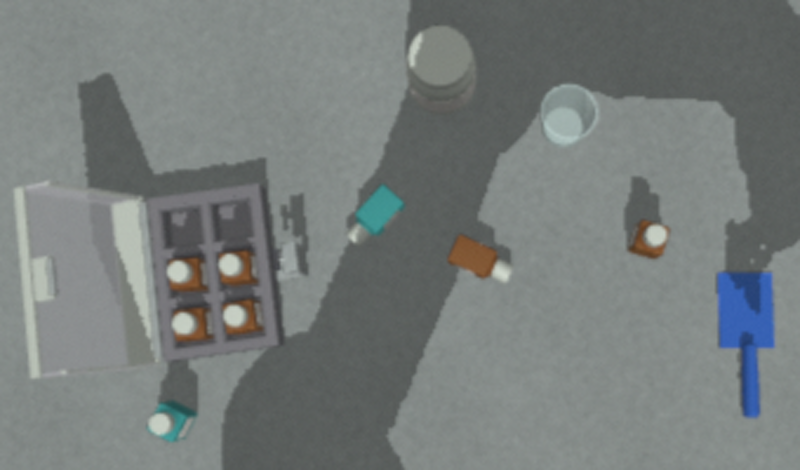

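View pics/scene0c.png

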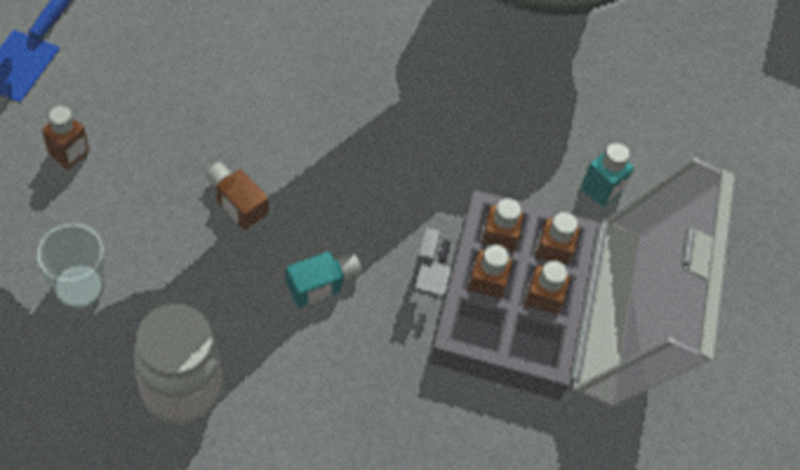

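The top crop shows the carrier with its empty pockets at +x (pocket2 and pocket5). The fallen amber bottle is at about (320,209) with its cap to the right, and the spare at about (396,201). Turquoise look-alikes are at (281,188) and (193,278). The scene view agrees. Next I fit the poses.

```bash
cat >> h.py <<'E'
from scipy.optimize import minimize
def bottle(x,y,yaw,lying):
    b=[(i,j,k) for i in(-.0175,.0175) for j in(-.0175,.0175) for k in(0,.05)]
    t=np.linspace(0,6.28,16); c=[(.012*np.cos(a),.012*np.sin(a),k) for a in t for k in(.054,.074)]
    out=[]
    for p in(np.array(b),np.array(c)):
        if lying: p=np.c_[p[:,2],p[:,0],p[:,1]+.0175]
        C,S=np.cos(yaw),np.sin(yaw); out.append(np.c_[C*p[:,0]-S*p[:,1]+x,S*p[:,0]+C*p[:,1]+y,p[:,2]])
    return out
def ras(f,parts,s=4):
    m=np.zeros((400*s,640*s),np.uint8)
    for P in parts: cv2.fillConvexPoly(m,cv2.convexHull(np.round((proj(f,P)+.5)*s-.5).astype(np.int32)),1)
    return cv2.resize(m.astype(np.float32),(640,400),interpolation=cv2.INTER_AREA)
def fitb(fs,ms,x0,lying):
    def cost(p): return sum(1-np.minimum(r:=ras(f,bottle(*p,lying)),m).sum()/np.maximum(r,m).sum() for f,m in zip(fs,ms))
    best=None
    for dy in np.linspace(-.6,.6,7):
        r=minimize(cost,[x0[0],x0[1],x0[2]+dy],method="Nelder-Mead",options=dict(initial_simplex=[[x0[0],x0[1],x0[2]+dy],[x0[0]+.006,x0[1],x0[2]+dy],[x0[0],x0[1]+.006,x0[2]+dy],[x0[0],x0[1],x0[2]+dy+.15]],maxiter=90))
        if best is None or r.fun<best.fun: best=r
    return best.x,best.fun
def mask(f,label,px):
    return min(bot.regions_of(f,label),key=lambda r:np.hypot(*(np.array(r["position"])-px)))["region"].astype(np.float32)
def rows(x,y,z,yaw):
    s=bot.observe(); p=s["position"]; w=s["tool_rot"][2]; d=np.array([x,y,z])-p
    t=(-(yaw-w)+np.pi/2)%np.pi-np.pi/2
    return np.round([d[0]*np.cos(w)+d[1]*np.sin(w),d[0]*np.sin(w)-d[1]*np.cos(w),-d[2],np.degrees(t)],4)
E
python3 - <<'E'
from h import *
np.set_printoptions(precision=4,suppress=True)
fs=[bot.grab_frame(n) for n in("scene","top")]
for l,xy,yaw,ly in(("fallen",(.552,-.148),-1.9,1),("spare",(.569,-.375),0.,0)):
    ms=[mask(f,l,proj(f,[*xy,.02])[0]) for f in fs]
    print(l,fitb(fs,ms,(*xy,yaw),ly), [fitb([f],[m],(*xy,yaw),ly) for f,m in zip(fs,ms)])
# carrier: match pocket detections to model
from scipy.optimize import least_squares
L=np.array([(i*.058,j*.058-.029) for j in(0,1) for i in(-1,0,1)])
for sel in([0],[1],[0,1]):
    X=np.array([.528,.131,0.1])
    for it in range(3):
        pr=[]
        for k in sel:
            for r in DET[k] if it else bot.spot_point(fs[k],"pocket0"):
                pr.append((k,r["position"]))
        if it==0: DET={k:bot.spot_point(fs[k],"pocket0") for k in sel}
        def P(X): c,s=np.cos(X[2]),np.sin(X[2]); return np.c_[X[0]+c*L[:,0]-s*L[:,1],X[1]+s*L[:,0]+c*L[:,1]]
        q=np.array([back(fs[k],px,.04)[:2] for k,px in pr]); n=[np.argmin(np.linalg.norm(P(X)-a,axis=1)) for a in q]
        r=least_squares(lambda X:(P(X)[n]-q).ravel(),X,loss="soft_l1",f_scale=.003); X=r.x
    print(sel,X,n,np.round(1000*(P(X)[n]-q),1).tolist())
for f in fs: print([ (np.round(r["position"],1),round(r["conf"],2)) for r in bot.spot_point(f,"lid_press")[:2]])
for l,z in(("beaker",0),("jar",0)): print(l,[back(f,bot.spot_point(f,l)[0]["position"],z) for f in fs if bot.spot_point(f,l)])
E
```

```text
fallen (array([ 0.5573, -0.1467, -2.0323]), np.float64(0.2227632999420166)) [(array([ 0.5591, -0.1473, -2.0726]), np.float64(0.09429711103439331)), (array([ 0.5566, -0.1465, -2.0253]), np.float64(0.11609405279159546))]
spare (array([ 0.5635, -0.3775, -0.238 ]), np.float64(0.3657528758049011)) [(array([ 0.5655, -0.3764, -0.5827]), np.float64(0.14436089992523193)), (array([ 0.5628, -0.3755, -0.1047]), np.float64(0.1817212700843811))]
[0] [0.5296 0.1301 0.0893] [np.int64(1), np.int64(4), np.int64(5), np.int64(2), np.int64(0), np.int64(3), np.int64(2)] [[-3.6, -4.3], [11.7, 1.1], [3.5, -0.1], [-0.3, -1.1], [10.4, 3.0], [-4.3, -5.4], [-128.4, 367.6]]
[1] [0.5273 0.13   0.1928] [np.int64(5), np.int64(2), np.int64(1), np.int64(4), np.int64(3), np.int64(0)] [[4.2, -5.4], [0.3, 3.5], [-15.0, 4.7], [-3.1, -5.1], [-0.5, 3.3], [11.0, -2.2]]
[0, 1] [0.528  0.1295 0.1358] [np.int64(1), np.int64(4), np.int64(5), np.int64(2), np.int64(0), np.int64(3), np.int64(2), np.int64(5), np.int64(2), np.int64(1), np.int64(4), np.int64(3), np.int64(0)] [[-3.9, -4.7], [8.7, 0.4], [0.3, 1.9], [-0.9, 1.2], [10.4, -0.1], [-6.9, -8.8], [-129.0, 369.8], [7.0, -8.9], [-0.1, -0.5], [-15.9, 3.9], [-0.7, -5.3], [1.3, 6.3], [9.5, 0.2]]
[(array([520.4, 245.1]), 0.56)]
[(array([138. , 217.1]), 0.92)]
beaker [array([ 0.7059, -0.2785,  0.    ]), array([ 0.7064, -0.2757,  0.    ])]
jar [array([ 0.7657, -0.1356,  0.    ]), array([ 0.7587, -0.139 ,  0.    ])]
```

```bash
cat > m.py <<'E'
from h import *
np.set_printoptions(precision=4,suppress=True)
fs=[bot.grab_frame(n) for n in("scene","top")]
# carrier chamfer
def outline(X):
    c,s=np.cos(X[2]),np.sin(X[2]); t=np.linspace(0,1,25)[:,None]; pts=[]
    def rect(cx,cy,w,h,z):
        k=np.array([(-w,-h),(w,-h),(w,h),(-w,h),(-w,-h)])/2+(cx,cy)
        for a,b in zip(k[:-1],k[1:]): q=a+(b-a)*t; pts.append(np.c_[X[0]+c*q[:,0]-s*q[:,1],X[1]+s*q[:,0]+c*q[:,1],np.full(25,z)])
    rect(0,0,.19,.132,.04)
    for j in(-1,1): rect(.058,j*.029,.044,.044,.04)
    return np.vstack(pts)
D=[cv2.distanceTransform(255-cv2.Canny(cv2.cvtColor(f["pixels"],cv2.COLOR_RGB2GRAY),40,100),cv2.DIST_L2,5) for f in fs]
def cost(X,sel=(0,1)):
    P=outline(X)
    return sum(np.minimum(cv2.remap(D[k],proj(fs[k],P).astype(np.float32)[None],None,cv2.INTER_LINEAR),4).mean() for k in sel)
for sel in((0,),(1,),(0,1)):
    b=min((minimize(cost,[.528+a,.13+d,.12+e],args=(sel,),method="Nelder-Mead",options=dict(initial_simplex=np.array([.528+a,.13+d,.12+e])+np.vstack([np.zeros(3),np.diag([.006,.006,.06])]))) for a in(-.004,.004) for d in(-.004,.004) for e in(-.05,.05)),key=lambda r:r.fun); print(sel,b.x,b.fun)
E
cat > m2.py <<'E'
from h import *
np.set_printoptions(precision=4,suppress=True)
def amber(f,px,r=22):
    h=cv2.cvtColor(f["pixels"],cv2.COLOR_RGB2HSV); m=((h[...,0]<20)&(h[...,1]>110)&(h[...,2]>30)).astype(np.float32)
    w=np.zeros_like(m); x,y=map(int,px); w[y-r:y+r,x-r:x+r]=1; return cv2.morphologyEx(m*w,cv2.MORPH_CLOSE,np.ones((5,5)))
def fit(xy,yaw,ly,lab):
    fs=[bot.grab_frame(n) for n in("scene","top")]
    ms=[np.maximum(amber(f,proj(f,[*xy,.025])[0]),0*mask(f,lab,proj(f,[*xy,.03])[0])) for f in fs]
    def cost(p,sel):
        t=0
        for k in sel:
            b,c=bottle(*p,ly); r=ras(fs[k],[b]); v=1-ras(fs[k],[c]); r=r*v; m=ms[k]*v; t+=1-np.minimum(r,m).sum()/np.maximum(r,m).sum()
        return t
    for sel in((0,),(1,),(0,1)):
        b=min((minimize(cost,[*xy,yaw+e],args=(sel,),method="Nelder-Mead",options=dict(maxiter=100,initial_simplex=np.array([*xy,yaw+e])+np.vstack([np.zeros(3),np.diag([.006,.006,.15])]))) for e in np.linspace(-.7,.7,6)),key=lambda r:r.fun); print(lab,sel,b.x,b.fun)
    return b.x
E
python3 m.py; python3 - <<'E'
from m2 import *
fit((.557,-.147),-2.03,1,"fallen"); fit((.565,-.377),-.2,0,"spare")
E
```

```text
(0,) [0.5274 0.1319 0.1357] 0.7152395844459534
(1,) [0.5253 0.1308 0.1276] 0.6692929863929749
(0, 1) [0.5263 0.1311 0.1291] 1.5003849267959595
fallen (0,) [ 0.5541 -0.1551 -2.2262] 0.2821659445762634
fallen (1,) [ 0.5556 -0.1485 -2.0256] 0.15656810998916626
fallen (0, 1) [ 0.5556 -0.1493 -2.0416] 0.4928106665611267
spare (0,) [ 0.5581 -0.3826  0.7698] 0.6102635860443115
spare (1,) [ 0.564  -0.3784 -0.5554] 0.4707772731781006
spare (0, 1) [ 0.5628 -0.3778 -0.6814] 1.1133520603179932
```

```bash
python3 - <<'E'
from h import *
print(rows(.523,-.215,.10,1.107),rows(.523,-.215,.006,1.107))
E
```

```text
[  0.3733  -0.2002   0.1313 -37.0826] [  0.3733  -0.2002   0.2253 -37.0826]
```

Emit:
carry_out([
  [[0.04, -0.02, 0, -7], [0.075, -0.04, 0, -14], [0.11, -0.06, 0, -21], [0.15, -0.08, 0, -28], [0.187, -0.1, 0, -35], [0.224, -0.12, 0.01, -37.1], [0.261, -0.14, 0.03, -37.1], [0.3, -0.16, 0.05, -37.1], [0.336, -0.18, 0.07, -37.1], [0.3733, -0.2002, 0.09, -37.1], [0.3733, -0.2002, 0.13, -37.1], [0.3733, -0.2002, 0.16, -37.1]],
], grip=0.05)

```text
clock: 4.7
position: [0.5261, -0.2118, 0.0733]
tool_rot: [3.138, -0.002, 1.111]
force: [1.0, -0.9, -1.8]
grip_width: 0.0498
finger_force: 0.0
```

```bash
python3 - <<'E'
from h import *
s=bot.observe(); print(s["position"],s["tool_rot"],s["grip_width"],rows(.523,-.215,.006,1.107))
f=bot.grab_frame("scene")
t=bot.grab_frame("top")
a=np.hstack([cv2.resize(x["pixels"][r:r+100,c:c+100],(400,400),interpolation=cv2.INTER_CUBIC) for x,r,c in((f,150,280),(t,160,280))]); cv2.imwrite("pics/g1.png",a[...,::-1])
E
```

```text
[ 0.52607378 -0.21180093  0.07330914] [ 3.13775080e+00 -2.30096787e-03  1.11143165e+00] 0.04980965682414691 [-0.0042 -0.0013  0.0673  0.2539]
```

View pics/g1.png

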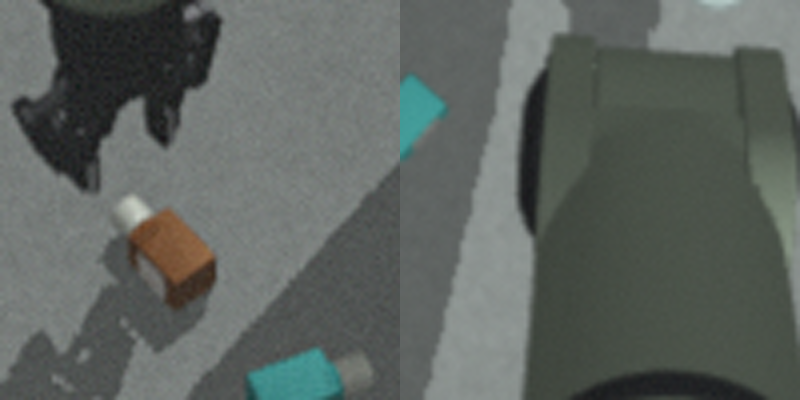

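Emit:
carry_out([
  [[-0.003, -0.001, 0.03, 0], [-0.003, -0.001, 0.055, 0], [-0.003, -0.001, 0.067, 0], [-0.003, -0.001, 0.067, 0]],
])

```text
clock: 5.13
position: [0.5198, -0.2182, 0.0058]
tool_rot: [-3.14, 0.001, 1.106]
force: [0.5, -0.0, -0.7]
grip_width: 0.0502
finger_force: 0.0
```

Emit:
carry_out([
  [[0, 0, 0, 0], [0, 0, 0, 0], [0, 0, 0, 0], [0, 0, 0, 0], [0, 0, 0, 0], [0, 0, 0, 0]],
], grip=0.0, grip_force=20)

```text
clock: 5.63
position: [0.521, -0.218, 0.0069]
tool_rot: [3.14, 0.0, 1.107]
force: [-0.4, -3.3, 4.9]
grip_width: 0.0226
finger_force: 19.6
```

Emit:
carry_out([
  [[0, 0, -0.01, 0], [0, 0, -0.02, 0], [0, 0, -0.03, 0], [0, 0, -0.04, 0], [0, 0, -0.05, 0], [0, 0, -0.06, 0], [0, 0, -0.06, 0]],
])

```text
clock: 6.22
position: [0.5216, -0.2178, 0.0685]
tool_rot: [3.139, -0.0, 1.107]
force: [-0.0, -0.8, -1.3]
grip_width: 0.0226
finger_force: 19.7
```

```bash
python3 - <<'E'
from h import *
f=bot.grab_frame("scene")
t=bot.grab_frame("top")
a=np.hstack([cv2.resize(x["pixels"][r:r+100,c:c+100],(400,400),interpolation=cv2.INTER_CUBIC) for x,r,c in((f,150,280),(t,160,280))]); cv2.imwrite("pics/g2.png",a[...,::-1])
E
```

```text
(no output)
```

View pics/g2.png

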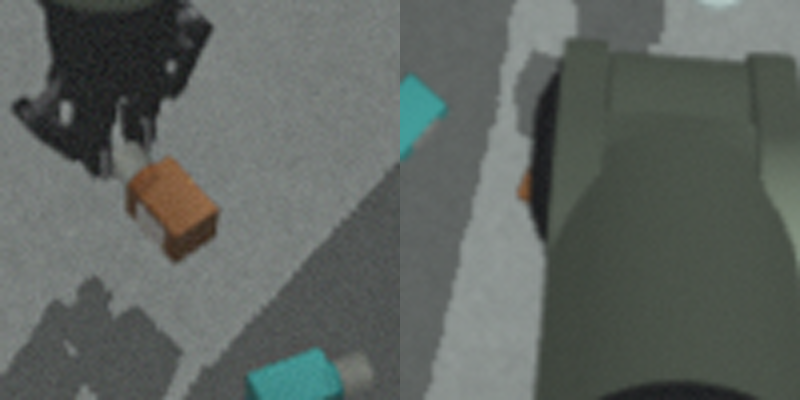

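Emit:
carry_out([
  [[0, 0, 0, 0], [0, 0, 0, 0]],
], grip=0.0215)

```text
clock: 6.48
position: [0.5203, -0.2174, 0.0657]
tool_rot: [-3.141, 0.0, 1.107]
force: [-0.3, 0.2, -0.9]
grip_width: 0.0225
finger_force: 19.8
```

Emit:
carry_out([
  [[0, 0, 0, 0], [0, 0, 0, 0]],
], grip=0.0222)

```text
clock: 6.65
position: [0.5204, -0.2173, 0.0658]
tool_rot: [-3.141, 0.0, 1.107]
force: [-0.8, -0.3, -1.1]
grip_width: 0.0227
finger_force: 19.8
```

Emit:
carry_out([
  [[0, 0, 0, 0], [0, 0, 0, 0]],
], grip=0.0226)

```text
clock: 6.82
position: [0.5206, -0.2175, 0.0661]
tool_rot: [-3.141, 0.0, 1.107]
force: [1.0, -0.3, -0.8]
grip_width: 0.0225
finger_force: 16.3
```

Emit:
carry_out([
  [[0, 0, 0, 0], [0, 0, 0, 0]],
], grip=0.0229)

```text
clock: 6.98
position: [0.5206, -0.2175, 0.0662]
tool_rot: [-3.142, -0.0, 1.107]
force: [0.2, -0.1, -0.8]
grip_width: 0.0228
finger_force: 12.0
```

Emit:
carry_out([
  [[0, 0, 0, 0], [0, 0, 0, 0]],
], grip=0.0232)

```text
clock: 7.15
position: [0.5207, -0.2175, 0.0663]
tool_rot: [3.141, -0.0, 1.107]
force: [-0.5, 0.5, -1.6]
grip_width: 0.0234
finger_force: 9.4
```

```bash
cat > snap.py <<'E'
from h import *
import sys
f=bot.grab_frame("scene"); c,r,w=map(int,sys.argv[2:5])
cv2.imwrite("pics/"+sys.argv[1],cv2.resize(f["pixels"][r:r+w,c:c+w],(500,500),interpolation=cv2.INTER_CUBIC)[...,::-1])
E
python3 snap.py g3.png 280 150 100; python3 - <<'E'
from h import *
# tilt estimate: amber pixels' extent
E
```

```text
(no output)
```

View pics/g3.png

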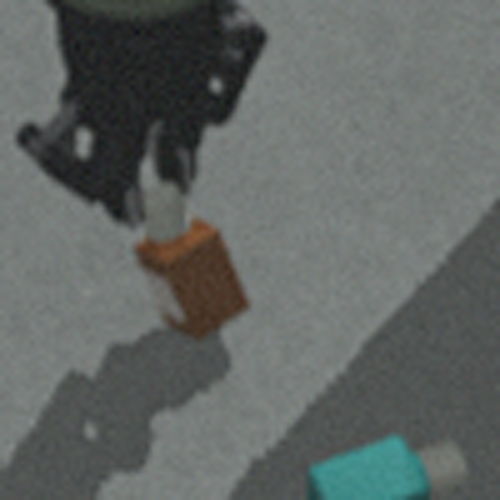

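The bottle is swinging down in the pads, at roughly 50° in the crop at (195,280). I loosen the grip a little further.

Emit:
carry_out([
  [[0, 0, 0, 0], [0, 0, 0, 0]],
], grip=0.0234)

```text
clock: 7.37
position: [0.5207, -0.2175, 0.0663]
tool_rot: [3.142, -0.0, 1.107]
force: [0.2, 0.5, -0.5]
grip_width: 0.0237
finger_force: 6.9
```

Emit:
carry_out([
  [[0, 0, 0, 0], [0, 0, 0, 0]],
], grip=0.0236)

```text
clock: 7.53
position: [0.5206, -0.2175, 0.0662]
tool_rot: [-3.142, -0.0, 1.107]
force: [-1.1, -0.1, -0.6]
grip_width: 0.024
finger_force: 4.2
```

```bash
python3 snap.py g4.png 280 150 100
```

```text
(no output)
```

View pics/g4.png

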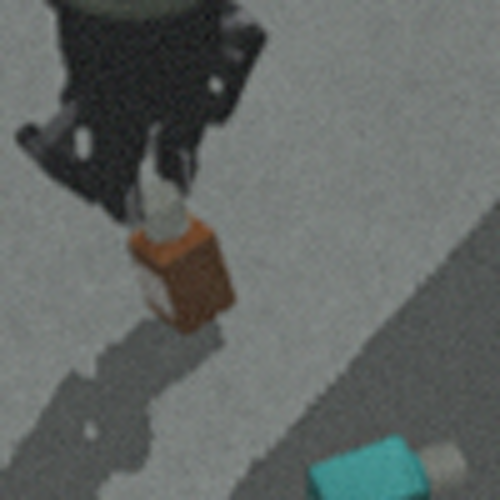

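The bottle is now within about 20° of upright, so I lower it until the base edge touches and then release.

Emit:
carry_out([
  [[0, 0, 0.002, 0], [0, 0, 0.004, 0], [0, 0, 0.006, 0], [0, 0, 0.007, 0], [0, 0, 0.008, 0], [0, 0, 0.008, 0]],
], grip=0.0237)

```text
clock: 8.08
position: [0.5207, -0.2175, 0.0581]
tool_rot: [3.141, -0.0, 1.107]
force: [-0.4, -1.6, 3.7]
grip_width: 0.0239
finger_force: 3.6
```

```bash
python3 snap.py g5.png 280 150 100
```

```text
(no output)
```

View pics/g5.png

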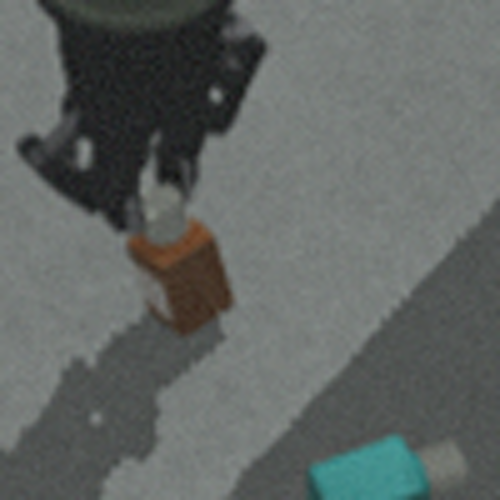

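It touches the bench (Fz rose to about 4 N) with a modest tilt left, so I open the fingers.

Emit:
carry_out([
  [[0, 0, 0, 0], [0, 0, 0, 0], [0, 0, 0, 0], [0, 0, 0, 0], [0, 0, 0, 0]],
], grip=0.036)

```text
clock: 8.55
position: [0.5206, -0.2175, 0.0582]
tool_rot: [-3.141, -0.0, 1.107]
force: [0.7, 0.0, -0.5]
grip_width: 0.0358
finger_force: 0.0
```

Emit:
carry_out([
  [[0, 0, -0.01, 0], [0, 0, -0.03, 0], [0, 0, -0.06, 0], [0, 0, -0.1, 0], [-0.04, 0, -0.12, 0], [-0.08, 0, -0.12, 0], [-0.12, 0, -0.12, 0], [-0.12, 0, -0.12, 0]],
], grip=0.05)

```text
clock: 9.22
position: [0.4624, -0.3325, 0.1794]
tool_rot: [3.141, 0.004, 1.098]
force: [-1.0, -1.1, 0.1]
grip_width: 0.05
finger_force: 0.0
```

```bash
python3 - <<'E'
from h import *
f=bot.grab_frame("scene"); t=bot.grab_frame("top")
for g in(f,t):
    for l in("fallen","spare"): print(l,[(np.round(r["position"],1).tolist(),round(r["conf"],2),np.round(back(g,r["position"],0)[:2],3).tolist()) for r in bot.spot_point(g,l)])
a=np.hstack([cv2.resize(x["pixels"][r:r+100,c:c+100],(400,400),interpolation=cv2.INTER_CUBIC) for x,r,c in((f,150,240),(t,160,310))]); cv2.imwrite("pics/g6.png",a[...,::-1])
E
```

```text
fallen [([343.9, 250.1], 0.75, [0.606, -0.082]), ([318.7, 214.2], 0.64, [0.539, -0.184]), ([246.6, 194.4], 0.56, [0.565, -0.383])]
spare [([251.3, 196.7], 0.62, [0.566, -0.368])]
fallen [([286.7, 180.9], 0.8, [0.627, -0.075]), ([326.1, 212.2], 0.47, [0.537, -0.187]), ([201.3, 237.1], 0.36, [0.468, 0.163])]
spare [([222.3, 234.3], 0.51, [0.476, 0.105]), ([197.4, 215.9], 0.42, [0.528, 0.176])]
```

View pics/g6.png

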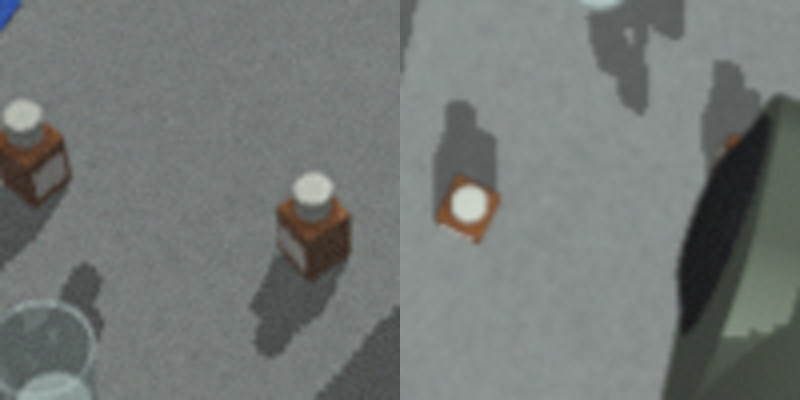

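The bottle stands upright in both views (cap at scene (318,197), top (327,211)). Now I fit its standing pose and get the moves.

```bash
python3 - <<'E'
from m2 import *
fs=[bot.grab_frame(n) for n in("scene","top")]
print([back(f,p,.074) for f,p in zip(fs,((317.8,196.3),(326.8,210.3)))])
m=[mask(f,"fallen",proj(f,[.538,-.186,.04])[0]) for f in fs]
print(fitb(fs,m,(.538,-.186,-.46),0),[fitb([f],[k],(.538,-.186,-.46),0) for f,k in zip(fs,m)])
x=fit((.538,-.186),-.46,0,"fallen")
print(rows(.538,-.186,.16,1.1))
E
```

```text
[array([ 0.5342, -0.1874,  0.074 ]), array([ 0.5351, -0.187 ,  0.074 ])]
(array([ 0.535 , -0.1884, -0.6482]), np.float64(1.088157296180725)) [(array([ 0.535 , -0.1884, -0.6482]), np.float64(0.0881572961807251)), (array([ 0.538, -0.186, -1.06 ]), np.float64(1.0))]
fallen (0,) [ 0.5282 -0.1907 -0.8606] 0.7281001806259155
fallen (1,) [ 0.5358 -0.1872 -0.3823] 0.5356576442718506
fallen (0, 1) [ 0.5353 -0.1873 -0.3893] 1.2933398485183716
[0.1558 0.0015 0.0182 0.4322]
```

Emit:
carry_out([
  [[0.04, 0, 0, 0.4], [0.08, -0.0005, 0, 0.4], [0.12, -0.0005, 0, 0.4], [0.145, -0.0005, 0, 0.4], [0.153, -0.0005, 0.0, 0.4], [0.153, -0.0005, 0.03, 0.4], [0.153, -0.0005, 0.06, 0.4], [0.153, -0.0005, 0.09, 0.4], [0.153, -0.0005, 0.12, 0.4], [0.153, -0.0005, 0.135, 0.4], [0.153, -0.0005, 0.142, 0.4], [0.153, -0.0005, 0.142, 0.4]],
], grip=0.052)

```text
clock: 10.92
position: [0.5342, -0.1878, 0.035]
tool_rot: [-3.139, 0.001, 1.1]
force: [-0.9, 0.7, 0.0]
grip_width: 0.0523
finger_force: 0.0
```

Emit:
carry_out([
  [[0, 0, 0, 0], [0, 0, 0, 0], [0, 0, 0, 0], [0, 0, 0, 0], [0, 0, 0, 0], [0, 0, 0, 0]],
], grip=0.0, grip_force=40)

```text
clock: 11.42
position: [0.5356, -0.1881, 0.0374]
tool_rot: [3.14, -0.0, 1.1]
force: [-2.5, 0.5, 8.9]
grip_width: 0.0337
finger_force: 41.0
```

Emit:
carry_out([
  [[0, 0, -0.015, 0], [0, 0, -0.04, 0], [0, 0, -0.07, 0], [0, 0, -0.1, 0], [0, 0, -0.12, 0], [0, 0, -0.12, 0]],
])

```text
clock: 11.92
position: [0.5368, -0.1884, 0.1609]
tool_rot: [3.135, -0.001, 1.1]
force: [0.7, -0.1, -0.7]
grip_width: 0.0343
finger_force: 40.3
```

```bash
python3 - <<'E'
from h import *
print(bot.observe()["qpos"])
print(rows(.580,.1674,.156,1.70),rows(.580,.1674,.046,1.70))
E
```

```text
[ 0.42780321  0.52551134 -0.2696901   1.8128874   0.18475177  0.82095642
 -0.40355627]
[ 3.36700e-01 -1.23000e-01  4.90000e-03 -3.43802e+01] [  0.3367  -0.123    0.1149 -34.3802]
```

Emit:
carry_out([
  [[0.03, -0.011, 0, -3], [0.065, -0.023, 0, -7], [0.1, -0.036, 0, -11], [0.137, -0.05, 0, -15], [0.172, -0.063, 0, -19], [0.207, -0.076, 0, -23], [0.242, -0.089, 0, -27], [0.277, -0.102, 0, -31], [0.308, -0.113, 0, -34.4], [0.328, -0.12, 0, -34.4], [0.3367, -0.123, 0, -34.4], [0.3367, -0.123, 0, -34.4]],
])

```text
clock: 12.92
position: [0.5777, 0.1705, 0.1561]
tool_rot: [3.141, -0.001, 1.703]
force: [-0.0, 0.6, -1.3]
grip_width: 0.0339
finger_force: 40.2
```

```bash
python3 - <<'E'
from h import *
s=bot.observe();print(s["position"],s["tool_rot"])
print(rows(.580,.1674,.046,1.70))
f=bot.grab_frame("top"); g=bot.grab_frame("scene")
a=np.hstack([cv2.resize(x["pixels"][r:r+120,c:c+120],(400,400),interpolation=cv2.INTER_CUBIC) for x,r,c in((g,170,390),(f,140,150))]); cv2.imwrite("pics/g7.png",a[...,::-1])
E
```

```text
[0.57767855 0.17046769 0.15613133] [ 3.14148507e+00 -9.95551859e-04  1.70321163e+00]
[-0.0033  0.0019  0.1101  0.184 ]
```

View pics/g7.png

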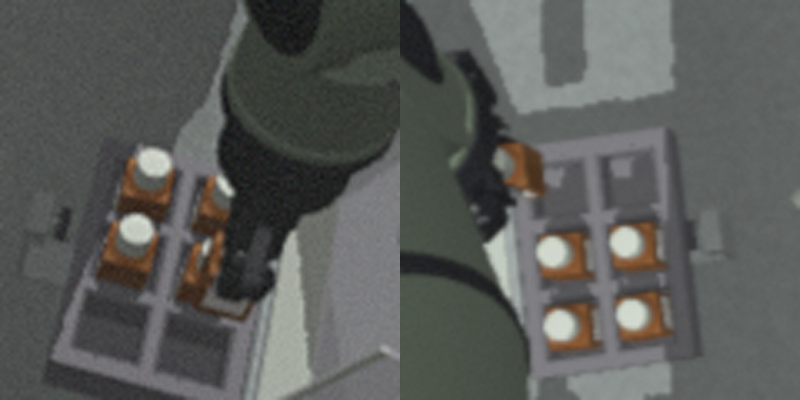

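Emit:
carry_out([
  [[-0.003, 0.002, 0.01, 0], [-0.003, 0.002, 0.03, 0], [-0.003, 0.002, 0.05, 0], [-0.003, 0.002, 0.063, 0], [-0.003, 0.002, 0.07, 0], [-0.003, 0.002, 0.075, 0], [-0.003, 0.002, 0.075, 0]],
])

```text
clock: 13.6
position: [0.5802, 0.1649, 0.0806]
tool_rot: [-3.141, 0.0, 1.7]
force: [-0.6, -0.7, -0.7]
grip_width: 0.0341
finger_force: 40.2
```

Emit:
carry_out([
  [[0, 0, 0.006, 0], [0, 0, 0.012, 0], [0, 0, 0.018, 0], [0, 0, 0.024, 0], [0, 0, 0.03, 0], [0, 0, 0.034, 0], [0, 0, 0.034, 0]],
])

```text
clock: 14.18
position: [0.5798, 0.1653, 0.0462]
tool_rot: [-3.14, 0.0, 1.701]
force: [1.1, -0.2, -1.3]
grip_width: 0.0338
finger_force: 40.2
```

Emit:
carry_out([
  [[0, 0, 0.002, 0], [0, 0, 0.003, 0], [0, 0, 0.003, 0]],
])

```text
clock: 14.43
position: [0.5803, 0.1654, 0.0442]
tool_rot: [3.142, -0.0, 1.701]
force: [-0.2, -0.2, -0.5]
grip_width: 0.0341
finger_force: 40.2
```

Emit:
carry_out([
  [[0, 0, 0, 0], [0, 0, 0, 0], [0, 0, 0, 0], [0, 0, 0, 0]],
], grip=0.046)

```text
clock: 14.77
position: [0.5804, 0.1654, 0.0444]
tool_rot: [3.141, -0.0, 1.701]
force: [0.3, 0.7, -0.3]
grip_width: 0.0462
finger_force: 0.0
```

Emit:
carry_out([
  [[0, 0, -0.01, 0], [0, 0, -0.03, 0], [0, 0, -0.06, 0], [0, 0, -0.09, 0], [0, 0, -0.12, 0], [0, 0, -0.13, 0]],
])

```text
clock: 15.27
position: [0.5817, 0.1661, 0.1793]
tool_rot: [3.136, -0.001, 1.701]
force: [1.0, 0.2, 0.6]
grip_width: 0.046
finger_force: 0.0
```

```bash
python3 - <<'E'
from h import *
print(rows(.48,-.30,.173,1.3))
E
```

```text
[-4.49000e-01 -1.61200e-01  6.30000e-03  2.29558e+01]
```

Emit:
carry_out([
  [[-0.02, -0.003, 0, 0], [-0.06, -0.01, 0, 2], [-0.1, -0.016, 0, 4], [-0.14, -0.023, 0, 6], [-0.18, -0.03, 0, 8], [-0.22, -0.036, 0, 10], [-0.26, -0.043, 0, 12], [-0.3, -0.049, 0, 14], [-0.34, -0.056, 0, 16], [-0.38, -0.062, 0, 18], [-0.42, -0.069, 0, 20], [-0.45, -0.074, 0, 23]],
], grip=0.056)

```text
clock: 16.27
position: [0.5642, -0.2942, 0.1748]
tool_rot: [3.141, 0.001, 1.296]
force: [0.2, -0.5, 0.5]
grip_width: 0.0561
finger_force: 0.0
```

```bash
python3 - <<'E'
from m2 import *
f=bot.grab_frame("scene")
m=mask(f,"spare",proj(f,[.564,-.377,.04])[0]); print(m.sum(),fitb([f],[m],(.564,-.377,-.27),0))
s=bot.observe();print(s["position"],s["tool_rot"])
print(rows(.564,-.377,.036,1.3))
for n in("scene","top"):
  g=bot.grab_frame(n)
  for r in bot.spot_point(g,"fallen")+bot.spot_point(g,"stored0"):
    p=back(g,r["position"],.006)
    if np.hypot(p[0]-.58,p[1]-.167)<.03: print(n,p,r["conf"])
E
```

```text
363.0 (array([ 0.564 , -0.3768, -0.4176]), np.float64(0.08183854818344116))
[ 0.5635 -0.2966  0.1744] [3.1414 0.0024 1.2901]
[-0.0771  0.0227  0.1384 -0.5648]
scene [0.5771 0.1668 0.006 ] 0.66
top [0.5732 0.1603 0.006 ] 0.81
```

Emit:
carry_out([
  [[-0.03, 0.01, 0, 1], [-0.06, 0.018, 0, 1], [-0.077, 0.0227, 0, 1], [-0.077, 0.0227, 0.01, 1], [-0.077, 0.0227, 0.04, 1], [-0.077, 0.0227, 0.075, 1], [-0.077, 0.0227, 0.11, 1], [-0.077, 0.0227, 0.13, 1], [-0.077, 0.0227, 0.1384, 1], [-0.077, 0.0227, 0.1384, 1]],
])

```text
clock: 17.5
position: [0.566, -0.3691, 0.0341]
tool_rot: [-3.139, -0.001, 1.283]
force: [1.0, -0.4, 1.0]
grip_width: 0.0562
finger_force: 0.0
```

Emit:
carry_out([
  [[0, 0, 0, 0], [0, 0, 0, 0], [0, 0, 0, 0], [0, 0, 0, 0], [0, 0, 0, 0], [0, 0, 0, 0]],
], grip=0.0, grip_force=40)

```text
clock: 18.0
position: [0.5674, -0.3708, 0.0377]
tool_rot: [3.139, 0.0, 1.282]
force: [-0.3, 2.8, 9.6]
grip_width: 0.0335
finger_force: 40.9
```

Emit:
carry_out([
  [[0, 0, -0.015, 0], [0, 0, -0.04, 0], [0, 0, -0.07, 0], [0, 0, -0.1, 0], [0, 0, -0.125, 0], [0, 0, -0.125, 0]],
])

```text
clock: 18.5
position: [0.5686, -0.372, 0.168]
tool_rot: [3.133, 0.002, 1.281]
force: [0.0, -0.7, -1.7]
grip_width: 0.0339
finger_force: 40.2
```

```bash
python3 - <<'E'
from h import *
print(rows(.5876,.1098,.162,1.70))
E
```

```text
[ 4.67200e-01 -1.19300e-01  6.00000e-03 -2.39906e+01]
```

Emit:
carry_out([
  [[0.02, -0.005, 0, -2], [0.058, -0.015, 0, -4], [0.096, -0.025, 0, -6], [0.134, -0.035, 0, -8], [0.172, -0.045, 0, -10], [0.21, -0.055, 0, -12], [0.248, -0.065, 0, -14], [0.286, -0.075, 0, -16], [0.324, -0.085, 0, -18], [0.362, -0.095, 0, -20], [0.4, -0.104, 0, -22], [0.435, -0.113, 0, -24]],
])

```text
clock: 19.5
position: [0.5821, 0.0807, 0.1621]
tool_rot: [3.14, 0.0, 1.703]
force: [1.3, 0.1, -1.3]
grip_width: 0.034
finger_force: 40.2
```

Emit:
carry_out([
  [[0, 0, 0, 0], [0, 0, 0, 0], [0, 0, 0, 0], [0, 0, 0, 0]],
])

```text
clock: 19.83
position: [0.5823, 0.0771, 0.1613]
tool_rot: [3.141, 0.001, 1.699]
force: [0.0, -0.1, -0.6]
grip_width: 0.0337
finger_force: 40.2
```

```bash
python3 - <<'E'
from h import *
print(bot.observe()["position"],rows(.5867,.1158,.046,1.70))
f=bot.grab_frame("scene")
m=mask(f,"spare",proj(f,[.587,.08,.16])[0]); ys,xs=np.nonzero(m); print(m.sum(),xs.mean(),ys.mean(),proj(f,[.5876,.075,.17]))
E
```

```text
[0.58225863 0.07705921 0.16128249] [ 0.0379  0.0094  0.1153 -0.0679]
179.0 410.43575418994413 238.7094972067039 [[417.11102174 233.79648776]]
```

Emit:
carry_out([
  [[0.02, 0.005, 0, 0], [0.0379, 0.0094, 0, 0], [0.0379, 0.0094, 0.02, 0], [0.0379, 0.0094, 0.045, 0], [0.0379, 0.0094, 0.065, 0], [0.0379, 0.0094, 0.073, 0], [0.0379, 0.0094, 0.073, 0], [0.0379, 0.0094, 0.073, 0]],
])

```text
clock: 20.6
position: [0.5868, 0.117, 0.0884]
tool_rot: [3.142, -0.0, 1.7]
force: [0.4, -0.1, -1.3]
grip_width: 0.0343
finger_force: 40.2
```

```bash
python3 - <<'E'
from h import *
print(bot.observe()["position"],rows(.5867,.1158,.046,1.70))
g=bot.grab_frame("scene");f=bot.grab_frame("top")
a=np.hstack([cv2.resize(x["pixels"][r:r+100,c:c+100],(400,400),interpolation=cv2.INTER_CUBIC) for x,r,c in((g,190,390),(f,150,160))]); cv2.imwrite("pics/g8.png",a[...,::-1])
E
```

```text
[0.58680538 0.1169663  0.08837924] [-0.0011 -0.0003  0.0424 -0.0013]
```

View pics/g8.png

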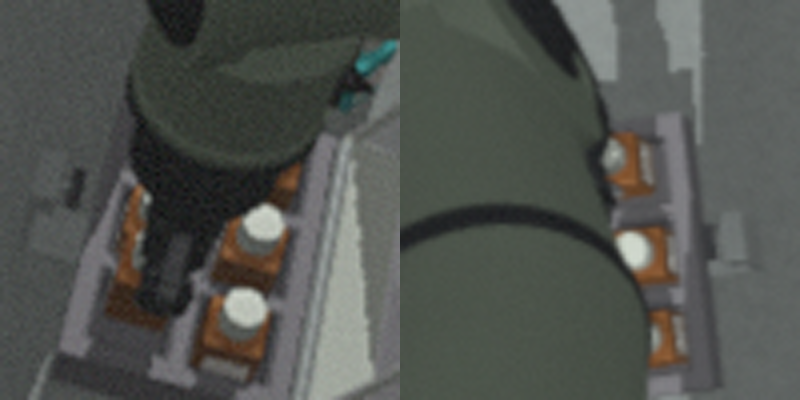

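Emit:
carry_out([
  [[0, 0, 0.006, 0], [0, 0, 0.012, 0], [0, 0, 0.018, 0], [0, 0, 0.023, 0], [0, 0, 0.023, 0]],
])

```text
clock: 21.12
position: [0.5859, 0.1172, 0.0636]
tool_rot: [-3.14, 0.0, 1.701]
force: [0.4, -0.1, -1.2]
grip_width: 0.0339
finger_force: 40.2
```

Emit:
carry_out([
  [[0, 0, 0.006, 0], [0, 0, 0.012, 0], [0, 0, 0.018, 0], [0, 0, 0.021, 0], [0, 0, 0.021, 0]],
])

```text
clock: 21.53
position: [0.5859, 0.1173, 0.0434]
tool_rot: [-3.14, 0.0, 1.701]
force: [-0.2, 0.0, -0.2]
grip_width: 0.0341
finger_force: 40.4
```

Seated without any contact force, so I release and lift.

Emit:
carry_out([
  [[0, 0, 0, 0], [0, 0, 0, 0], [0, 0, 0, 0], [0, 0, 0, 0], [0, 0, 0, 0]],
], grip=0.046)

```text
clock: 21.95
position: [0.5866, 0.1173, 0.0438]
tool_rot: [3.142, -0.0, 1.701]
force: [0.9, 0.3, 0.3]
grip_width: 0.0463
finger_force: 0.0
```

Emit:
carry_out([
  [[0, 0, -0.01, 0], [0, 0, -0.03, 0], [0, 0, -0.06, 0], [0, 0, -0.1, 0], [0, 0, -0.14, 0], [0, 0, -0.18, 0], [0, 0, -0.2, 0], [0.0, 0, -0.2, 0]],
])

```text
clock: 22.62
position: [0.5882, 0.118, 0.2497]
tool_rot: [3.134, -0.001, 1.701]
force: [0.5, -0.5, -0.3]
grip_width: 0.046
finger_force: 0.0
```

Emit:
carry_out([
  [[0.01, 0, -0.02, 0], [0.04, 0, -0.03, 0], [0.07, 0, -0.03, 0], [0.1, 0, -0.03, 0], [0.13, 0, -0.03, 0], [0.16, 0, -0.03, 0], [0.19, 0, -0.03, 0], [0.22, 0, -0.03, 0], [0.24, 0, -0.03, 0], [0.24, 0, -0.03, 0], [0.24, 0, -0.03, 0]],
], grip=0.0)

```text
clock: 23.53
position: [0.5546, 0.3563, 0.2739]
tool_rot: [-3.141, -0.0, 1.703]
force: [0.5, -0.6, -1.2]
grip_width: -0.0001
finger_force: 0.0
```

```bash
python3 - <<'E'
from h import *
print(bot.observe()["position"])
X=np.array([.5263,.1311]);yw=.13;R=np.array([[np.cos(yw),-np.sin(yw)],[np.sin(yw),np.cos(yw)]])
for n in("scene","top"):
  g=bot.grab_frame(n)
  for r in bot.spot_point(g,"stored0"):
    p=back(g,r["position"],.006)[:2]; q=R.T@(p-X)*1000
    if abs(q).max()<100: print(n,np.round(q,1),round(r["conf"],2))
  for r in bot.spot_point(g,"lid_press"): print(n,"press",r["position"],r["conf"])
  if n=="scene": s=g
for th in(1.7,1.8,1.9,2.0):
  y=.070-.130*np.cos(th)+.045*np.sin(th); z=.044+.130*np.sin(th)+.045*np.cos(th); w=np.r_[X+R@[0,y],z]; print(th,w,proj(s,w),proj(g,w))
a=cv2.resize(s["pixels"][190:290,390:490],(500,500),interpolation=cv2.INTER_CUBIC); cv2.imwrite("pics/g9.png",a[...,::-1])
E
```

```text
[0.5546293  0.35629068 0.27387937]
scene [-60.5  30.8] 0.77
scene [ 0.3 27.8] 0.73
scene [  2.9 -30.3] 0.73
scene [-48.7 -31.1] 0.52
scene press [524.8, 245.9] 0.82
top [-2.3 26.2] 0.72
top [-57.3 -31.1] 0.69
top [ -4.8 -35.5] 0.64
top [-56.3  22.6] 0.56
top press [136.9, 216.0] 0.92
1.7 [0.50926935 0.26136615 0.16711842] [[512.80270621 238.3150016 ]] [[141.66634843 217.71774163]]
1.8 [0.50771573 0.27324973 0.1603761 ] [[517.55933029 241.39921261]] [[137.92675846 218.59517078]]
1.9 [0.50625712 0.28440652 0.15247098] [[521.76123149 244.63190375]] [[134.74522476 219.45799675]]
2.0 [0.5049081  0.29472504 0.14348206] [[525.36144987 247.96958316]] [[132.15104965 220.29517343]]
```

View pics/g9.png

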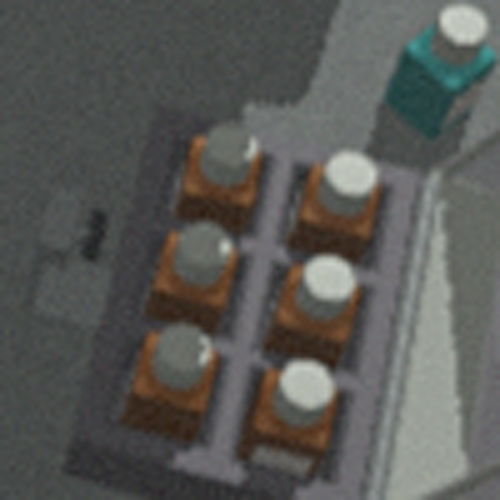

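All six bottles are seated, with the two added ones in the lower crop row at (175,390) and (295,410). Next I go behind the hood.

Emit:
carry_out([
  [[0, -0.03, 0, 0], [0, -0.057, 0, 0], [0, -0.057, 0.02, 0], [0, -0.057, 0.05, 0], [0, -0.057, 0.08, 0], [0, -0.057, 0.1, 0], [0, -0.057, 0.115, 0], [0, -0.057, 0.115, 0], [0, -0.057, 0.115, 0]],
])

```text
clock: 24.58
position: [0.4989, 0.3475, 0.1589]
tool_rot: [-3.141, 0.0, 1.7]
force: [-0.4, 0.8, 0.5]
grip_width: -0.0002
finger_force: 0.0
```

```bash
python3 - <<'E'
from h import *
s=bot.observe();p=s["position"]
yw=.13;d=p[:2]-[.5263,.1311]; cx=d[0]*np.cos(yw)+d[1]*np.sin(yw); cy=-d[0]*np.sin(yw)+d[1]*np.cos(yw)
print(cx,cy,p[2],s["tool_rot"],s["qpos"])
for y,z in[(190,155),(171,155),(150,162),(126,174),(103,180),(76,182),(49,178),(23,169),(-1,155),(-22,136),(-40,114),(-48,102),(-54,89)]: print(y,z,np.round([y/1000-cy,p[2]-z/1000],4))
E
```

```text
0.0009266077033319269 0.21816443671234814 0.15888241180745627 [-3.14084058e+00  2.82598910e-04  1.70024036e+00] [-0.38305529  0.6142576  -0.47477823  1.69490834  0.33840554  0.91565972
 -0.8627084 ]
190 155 [-0.0282  0.0039]
171 155 [-0.0472  0.0039]
150 162 [-0.0682 -0.0031]
126 174 [-0.0922 -0.0151]
103 180 [-0.1152 -0.0211]
76 182 [-0.1422 -0.0231]
49 178 [-0.1692 -0.0191]
23 169 [-0.1952 -0.0101]
-1 155 [-0.2192  0.0039]
-22 136 [-0.2402  0.0229]
-40 114 [-0.2582  0.0449]
-48 102 [-0.2662  0.0569]
-54 89 [-0.2722  0.0699]
```

Emit:
carry_out([
  [[-0.028, 0, 0.004, 0], [-0.045, 0, 0.004, 0], [-0.057, 0, 0.001, 0], [-0.068, 0, -0.003, 0], [-0.08, 0, -0.009, 0], [-0.092, 0, -0.015, 0], [-0.103, 0, -0.018, 0], [-0.115, 0, -0.021, 0], [-0.115, 0, -0.021, 0]],
])

```text
clock: 25.33
position: [0.5147, 0.2313, 0.1806]
tool_rot: [3.141, 0.001, 1.698]
force: [-0.2, 0.7, 1.2]
grip_width: 0.0
finger_force: 0.4
```

Emit:
carry_out([
  [[-0.014, 0, -0.001, 0], [-0.027, 0, -0.002, 0], [-0.04, 0, 0, 0], [-0.054, 0, 0.002, 0], [-0.067, 0, 0.006, 0], [-0.08, 0, 0.011, 0], [-0.092, 0, 0.017, 0], [-0.104, 0, 0.025, 0], [-0.104, 0, 0.025, 0]],
])

```text
clock: 26.08
position: [0.5269, 0.1274, 0.1529]
tool_rot: [-3.139, 0.001, 1.698]
force: [-1.3, -1.0, 0.9]
grip_width: -0.0005
finger_force: 0.3
```

```bash
python3 - <<'E'
from h import *
s=bot.observe();p=s["position"]
yw=.13;d=p[:2]-[.5263,.1311]; cx=d[0]*np.cos(yw)+d[1]*np.sin(yw); cy=-d[0]*np.sin(yw)+d[1]*np.cos(yw)
print(cx,cy,p[2],s["tool_rot"],s["force"])
for n in("scene","top"):
  g=bot.grab_frame(n)
  print(n,[(r["position"],r["conf"]) for r in bot.spot_point(g,"lid_press")])
  if n=="scene": cv2.imwrite("pics/h1.png",cv2.resize(g["pixels"][150:310,380:580],(750,600),interpolation=cv2.INTER_CUBIC)[...,::-1])
E
```

```text
0.00016897573357960285 -0.0037062362670151425 0.1529000233201267 [-3.13909423e+00  1.40235973e-03  1.69797093e+00] [-1.28943472 -1.0354962   0.88585171]
scene [([443.4, 224.7], 0.75)]
top [([205.9, 209.6], 0.82), ([223.3, 214.3], 0.38)]
```

View pics/h1.png

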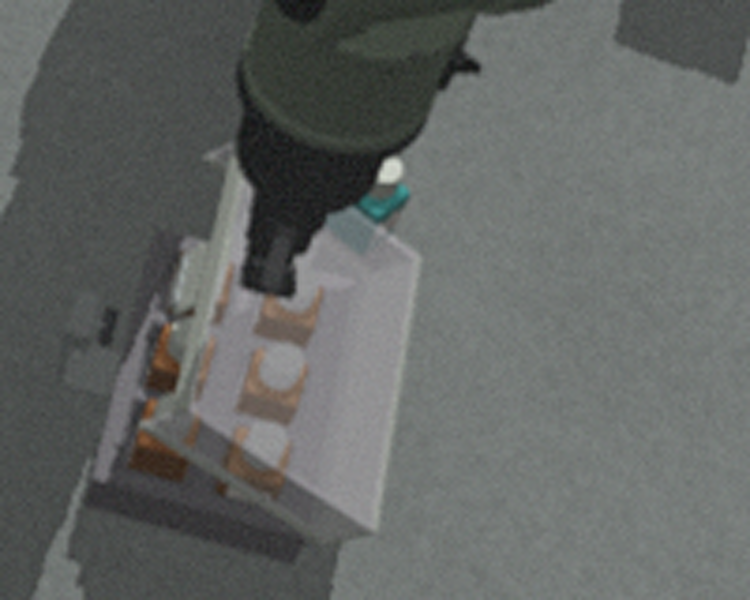

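The hood is half over with the finger on its plate (tip at crop (268,275)) near the front strip. I continue down and press.

Emit:
carry_out([
  [[-0.008, 0, 0.008, 0], [-0.018, 0, 0.017, 0], [-0.028, 0, 0.028, 0], [-0.037, 0, 0.039, 0], [-0.044, 0, 0.047, 0], [-0.048, 0, 0.053, 0], [-0.05, 0, 0.057, 0], [-0.052, 0, 0.06, 0], [-0.053, 0, 0.062, 0], [-0.053, 0, 0.064, 0], [-0.053, 0, 0.066, 0], [-0.053, 0, 0.066, 0]],
])

```text
clock: 27.28
position: [0.5342, 0.0781, 0.0885]
tool_rot: [3.142, 0.0, 1.701]
force: [-0.1, -0.1, 1.8]
grip_width: -0.0001
finger_force: 0.8
```

Emit:
carry_out([
  [[0, 0, 0.001, 0], [0, 0, 0.002, 0], [0, 0, 0.003, 0], [0, 0, 0.004, 0], [0, 0, 0.004, 0], [0, 0, 0.004, 0]],
])

```text
clock: 27.78
position: [0.5344, 0.0774, 0.0851]
tool_rot: [3.141, 0.001, 1.7]
force: [-0.9, -6.1, 8.0]
grip_width: 0.0003
finger_force: 4.2
```

Emit:
carry_out([
  [[0, 0, 0.001, 0], [0, 0, 0.002, 0], [0, 0, 0.003, 0], [0, 0, 0.003, 0], [0, 0, 0.003, 0]],
])

```text
clock: 28.2
position: [0.5346, 0.0768, 0.0824]
tool_rot: [3.141, 0.002, 1.7]
force: [-1.1, -10.1, 13.2]
grip_width: 0.0002
finger_force: 7.6
```

```bash
python3 - <<'E'
from h import *
R=np.array([[np.cos(.13),-np.sin(.13)],[np.sin(.13),np.cos(.13)]])
fs=[bot.grab_frame(n) for n in("scene","top")]
for g in fs: print([(np.round(r["position"],1),round(r["conf"],2)) for r in bot.spot_point(g,"lid_press")])
for th in(0,.05,.1,.2,.3):
  y=.070-.130*np.cos(th)+.045*np.sin(th); z=.044+.130*np.sin(th)+.045*np.cos(th); w=np.r_[np.array([.5263,.1311])+R@[0,y],z]; print(th,w,*[np.round(proj(g,w),1) for g in fs])
# front edge corners / white strip
def corner(th,x):
  y=.070-.146*np.cos(th)+.045*np.sin(th); z=.044+.146*np.sin(th)+.045*np.cos(th); return np.r_[np.array([.5263,.1311])+R@[x,y],z]
g=fs[0]; hsv=cv2.cvtColor(g["pixels"],cv2.COLOR_RGB2GRAY)
for th in np.arange(0,.25,.03):
  v=[]
  for x in np.linspace(.03,.09,25):
    u=proj(g,corner(th,x))[0]; v.append(cv2.getRectSubPix(hsv,(1,1),tuple(map(float,u)))[0,0])
  print(round(th,2),np.mean(v))
E
```

```text
[(array([419.5, 236.1]), 0.61)]
[]
0 [0.53407805 0.07160629 0.089     ] [[418.5 232.5]] [[227.6 210.4]]
0.05 [0.53376543 0.07399747 0.09544105] [[420.  231.4]] [[226.2 210.3]]
0.1 [0.53341147 0.07670486 0.10175353] [[421.6 230.4]] [[224.6 210.2]]
0.2 [0.53258318 0.08304045 0.11393001] [[425.2 228.4]] [[221.  210.1]]
0.3 [0.53160143 0.09054974 0.12540777] [[429.3 226.7]] [[216.9 210. ]]
0.0 164.6
0.03 161.64
0.06 159.12
0.09 157.72
0.12 157.12
0.15 154.84
0.18 151.64
0.21 146.56
0.24 142.04
```

Emit:
carry_out([
  [[0, 0, -0.004, 0], [0, 0, -0.01, 0], [0, 0, -0.016, 0], [0, 0, -0.024, 0], [0, 0, -0.024, 0], [0, 0, -0.024, 0]],
])

```text
clock: 28.9
position: [0.5344, 0.0782, 0.1063]
tool_rot: [3.141, -0.0, 1.701]
force: [-0.2, -0.3, -0.4]
grip_width: -0.0002
finger_force: 0.0
```

```bash
cat > lid.py <<'E'
from h import *
R=np.array([[np.cos(.13),-np.sin(.13)],[np.sin(.13),np.cos(.13)]])
f=bot.grab_frame("scene"); g=bot.grab_frame("top")
for q in(f,g): print([(np.round(r["position"],1),round(r["conf"],2)) for r in bot.spot_point(q,"lid_press")])
def P(th,x,r=.146,h=.045):
  y=.070-r*np.cos(th)+h*np.sin(th); z=.044+r*np.sin(th)+h*np.cos(th); return np.r_[np.array([.5263,.1311])+R@[x,y],z]
gr=cv2.GaussianBlur(cv2.cvtColor(f["pixels"],cv2.COLOR_RGB2GRAY).astype(np.float32),(0,0),.7)
for th in np.arange(-.06,.4,.02):  # brightness just inside / outside the front top edge, seen part +x
  o=[]
  for h,r in((.045,.145),(.045,.151),(.045,.139)):
    o.append(np.mean([cv2.getRectSubPix(gr,(1,1),tuple(map(float,proj(f,P(th,x,r,h))[0])))[0,0] for x in np.linspace(.04,.09,25)]))
  print(round(th,2),np.round(o,0),round(o[0]-o[1],1))
E
python3 lid.py
```

```text
[(array([419.2, 236.4]), 0.81), (array([296.9, 297.1]), 0.57)]
[(array([230.3, 207. ]), 0.93), (array([357.5, 154.4]), 0.63)]
-0.06 [112.  80. 157.] 32.5
-0.04 [122.  80. 158.] 41.6
-0.02 [131.  81. 159.] 49.4
0.0 [139.  84. 159.] 55.0
0.02 [147.  90. 159.] 57.1
0.04 [153. 100. 157.] 53.5
0.06 [157. 114. 156.] 43.9
0.08 [160. 129. 155.] 30.7
0.1 [160. 142. 155.] 18.1
0.12 [159. 152. 155.] 7.3
0.14 [158. 158. 155.] -0.1
0.16 [156. 160. 155.] -4.1
0.18 [156. 161. 155.] -5.3
0.2 [155. 160. 155.] -4.5
0.22 [155. 158. 155.] -2.7
0.24 [155. 156. 154.] -1.1
0.26 [155. 156. 153.] -0.2
0.28 [155. 156. 148.] -0.3
0.3 [155. 156. 140.] -0.8
0.32 [154. 156. 133.] -2.0
0.34 [149. 155. 132.] -6.7
0.36 [140. 155. 135.] -15.5
0.38 [133. 154. 140.] -20.1
```

The finger is clear with zero force and the front edge still reads about 0 rad, so the hood is caught. I back off and confirm.

Emit:
carry_out([
  [[0, 0, -0.03, 0], [0, 0, -0.07, 0], [0, 0, -0.1, 0], [0, 0, -0.12, 0], [0, 0, -0.12, 0], [0, 0, -0.12, 0], [0, 0, -0.12, 0], [0, 0, -0.12, 0]],
])

```text
clock: 29.77
position: [0.5336, 0.0781, 0.2246]
tool_rot: [-3.14, -0.0, 1.701]
force: [-0.3, -0.5, 0.1]
grip_width: -0.0001
finger_force: 0.0
```

```bash
python3 lid.py | head -12 && python3 -c "
from workcell import bot
print(bot.job_done())"
```

```text
[(array([420.1, 235.7]), 0.74)]
[(array([227.1, 209.1]), 0.77)]
-0.06 [137.  79. 165.] 57.8
-0.04 [151.  80. 163.] 71.6
-0.02 [163.  81. 161.] 81.7
0.0 [170.  85. 159.] 85.3
0.02 [173.  93. 158.] 79.4
0.04 [171. 108. 157.] 63.2
0.06 [167. 128. 156.] 39.4
0.08 [164. 150. 155.] 14.0
0.1 [161. 166. 155.] -4.8
0.12 [159. 173. 154.] -13.7
the job is handed in; nothing more can be done
None
```

The job is handed in at about 30 s on the clock: the fallen bottle was stood up and let go, both bottles went into the empty pockets, and the hood stayed shut after I backed off; no verdict came back, and I viewed 12 pictures, over the limit of 10.

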